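# Change over the vial trays of a gas chromatograph's sampler

## Robot

A 7-joint arm with a two-finger parallel gripper is mounted at the origin on the work surface. World frame = base frame: x ahead of the robot, y to its left, z up, the work surface at z = 0. Lengths are in m, angles in rad, forces in N, time in s.
With the tool pointing down it reaches from about 0.4 to 0.85 m from the base axis. Payload 4.5 kg.
Tool frame: the origin (TCP) lies at the very end of the fingers, on their centre line; the grasp point (between the pads) lies 19 mm behind it (r.grip_depth is the distance from the TCP to the grasp point, in m); z points along the fingers, x is the direction in which the jaws open and shut, and the axes are right-handed (so a half turn about z gives the same grasp; the last joint's range is limited). The gripper opens to 88 mm and grips with 3 to 60 N. Pads are 18 mm wide; open, the fingers measure 123 mm over their backs; the gripper's body (75 mm by 187 mm) begins 45 mm behind the grasp point.
Start: joints at [1.231, 0.689, -0.195, 1.565, 0.157, 0.902, -0.215], TCP at [0.228, -0.582, 0.213] pointing down, gripper open.
Joint ranges: [-3.01, 3.01], [-0.46, 2.08], [-1.47, 1.51], [0.13, 2.56], [-1, 4.14], [0.04, 2.09], [-2.66, 2.66]. Speed limits (rad/s): [2.57, 2.57, 3.14, 3.14, 3.14, 3.14, 3.14].

## Interface

Orientations are given as a unit quaternion [x, y, z, w].
In Python, from plant import r gives the robot as it stands. The module is installed in compiled form; this text tells all that it offers.
- The arm moves only by the shell command python3 -m jog 'ROWS' [FORCE]. ROWS is JSON, a list of rows, each a list of 5 numbers: the shift along the tool's x, y, z in units of 1 m (1.0 is 1 m), then the turn about the tool's z in units of 360 degrees (1.0 is 360 degrees), then the closure, from 0 (fully open) to 1 (shut). In form: [[dx, dy, dz, yaw, fingers], ...]. A call has 1 to 20 rows; each row shifts and turns the commanded pose from where the row before left it, along the tool's axes as they then stand; what a row does not reach is not made up. A row lasts 1/10 s, in which the tool goes at most 50 mm and 8.59 degrees, less where a joint would pass 70% of its speed; a pose out of reach is approached as far as the arm can. A call with a number of a shift or a turn outside -1 to 1 is refused whole. A call with a gripper value outside its range is refused whole. The fingers move at their own pace and stop on an object; FORCE is the grip in N (left out, the last holds). Time passes only in rows, so rows that do not move let the fingers close. It gives the time, the measured TCP pose, the force and the opening at its end, in the units of the state.
- r.get_state(): the state, without advancing time (a new reading comes with each control period).
- r.snapshot(name): name is "scene" or "top"; returns the picture (480x640x3 uint8, red, green, blue); there is no depth.
- r.get_calibration(name): a dict with "mtx" (3x3 intrinsics, pixels), "R" (3x3) and "t" (3): a world point X has camera coordinates R X + t. Camera axes: x right, y down, z forward; pixel columns grow to the right and rows downward; lengths in m; the calibration is good to about 2 mm. A picture is of the moment at which its call begins. get_calibration takes no time and is no camera call.
- r.finish_job(): hands the job in, once; it reports no verdict.
Trained networks look in the newest picture that a camera, given by its name, has taken for a name from the list of things; names that differ only in an ending like _2 or _b are one class to them, and where a whole thing is asked for, a point or a joint stands for the part that bears it (a point fixed in the world has none). Each returns a list of dicts, best first, with "score" (0 to 1); they miss things now and then, are a little off and sometimes report something else, mostly with a low value. They report only what shows in the picture. A call takes as long as a camera call.
- r.cut_out(thing, camera): "pixels" (480x640 bool, what is visible of it) and "rect" ([left, top, right, bottom] in pixels, round what is visible of it).
The state is a dict: "clock": time; "q": joint angles; "qd": joint speeds; "joint_torque": joint torques, N m; "tool_pos": TCP position; "eef_rot": TCP orientation; "contact_force": force on the tool from outside, world axes, zero at the start; "moment": the same for the moment, N m; "opening": opening from 0.0 (shut) to 1.0 (fully open).
Only numpy, scipy, OpenCV 4.12 (cv2) and the standard library are available. Lean on these libraries where they do the work, as an engineer would, in place of code of your own. Each camera call takes 0.05 s, during which the arm holds its last target.

## Task

Get the sampler ready for loading large vials: draw the large-vial tray out to its end stop by hooking a fingertip behind its upturned front lip, and push the small-vial tray, which was left standing out, fully home into its station; either may be done first. Do not pinch a lip between the fingers or lift any vial: the vials stay standing in their cells, and the bottle, the jar and the spare vial stay where they are.

Things in the scene. Friction and masses are not known exactly. Their poses are not given: they have to be found in the camera images.
- large_tray (a joint): How far the LARGE-vial tray is out of its station, m: 0 home, 0.140 at its end stop; starts home. Slides level along its station's -x, drags about 2.5 N plus 8 N per m/s, stays where left. Aluminium pan 118 mm wide, floor top 12 mm above the bench; white rack of 27 mm square cells, 4 across, 5 deep, rack top 40 mm above the bench.
- large_lip: Plain upturned front lip of the large tray: 118 mm wide (y), top 46 mm above the bench, 5.5 mm thick with its outer leaf. Origin: middle of the top edge on the INNER (rear) face. x points level into the station (the tray draws out along -x), z up. Behind it (+x) the pan floor is bare for 42 mm to the rack; tray home, the 66 mm high housing starts 40 mm behind it.
- large_lip_face: Outer leaf of that same lip, its front face towards the robot, 118 mm wide, from 9 to 42 mm above the bench. Origin: middle of its lower edge on the front face, 5.5 mm in front of the lip's inner face. Axes as large_lip.
- large_station: Fixed cooled tray station, the wider of the two: white and grey housing 138 mm wide (y), 200 mm deep (x), 66 mm high, clear cover, open front, a 50 mm deep grey cooler block behind. Origin: on the bench under the housing's centre (without the block). Its front looks along its own -x, roughly at the robot. Stands left or right of the other.
- small_tray (a joint): How far the SMALL-vial tray is out of its station, m: 0 home (rigid stop), 0.140 at its end stop; starts 50 to 100 mm out. Slides along its station's -x, drags about 2 N plus 8 N per m/s, stays where left. Aluminium pan 90 mm wide, white rack of 15.5 mm cells, 5 across, 8 deep, rack top 32 mm above the bench, with small vials (12 by 32 mm) seated fast in most.
- small_lip: Upturned aluminium front lip of the small-vial tray: 90 mm wide, otherwise the same as large_lip (top edge 46 mm above the bench, 5.5 mm thick in all, pan floor 12 mm above the bench). Origin: middle of its top edge on the inner (rear) face; x into the station, y along the lip, z up. Moves with the tray.
- small_lip_face: Outer leaf of the small tray's lip, its front face towards the robot, 90 mm wide, from 9 to 42 mm above the bench. Origin: middle of its lower edge on the front face, 5.5 mm in front of the inner face. Axes as small_lip.
- small_station: Fixed station of the small-vial tray, the narrower one: as the large one but 110 mm wide. Same origin and axes.
- solvent_bottle: Bystander: amber bottle, 64 mm across, 130 mm tall, standing loose at the left or right of the stations. Origin under its centre.
- cap_jar: Bystander: clear jar with white lid, 60 mm across, 65 mm tall, standing loose on the other side. Origin under its centre.
- spare_vial: Bystander: a single large vial, 22.5 mm across, 46 mm tall, standing loose on the bench to the left, nearer the robot. Origin under its centre.
- large_vial1: One of the six loose large vials (glass, crimped metal cap, 22.5 mm across, 46 mm tall, 22 g), standing in a rack cell of the large tray, foot 12 mm above the bench. Origin under its centre.
- large_vial2: One of the six loose large vials (glass, crimped metal cap, 22.5 mm across, 46 mm tall, 22 g), standing in a rack cell of the large tray, foot 12 mm above the bench. Origin under its centre.
- large_vial3: One of the six loose large vials (glass, crimped metal cap, 22.5 mm across, 46 mm tall, 22 g), standing in a rack cell of the large tray, foot 12 mm above the bench. Origin under its centre.
- large_vial4: One of the six loose large vials (glass, crimped metal cap, 22.5 mm across, 46 mm tall, 22 g), standing in a rack cell of the large tray, foot 12 mm above the bench. Origin under its centre.
- large_vial5: One of the six loose large vials (glass, crimped metal cap, 22.5 mm across, 46 mm tall, 22 g), standing in a rack cell of the large tray, foot 12 mm above the bench. Origin under its centre.
- large_vial6: One of the six loose large vials (glass, crimped metal cap, 22.5 mm across, 46 mm tall, 22 g), standing in a rack cell of the large tray, foot 12 mm above the bench. Origin under its centre.

How it is judged:
On the way:
1. a fingertip bears on the inner side of the large tray's lip while the tray is on its way out (contact force between the fingers and large_lip above 0.3 N and value of joint large_tray above 0.03 m), for 0.1 s.
At the end, for the whole second after the job is handed in: The large-vial tray is out at its stop (at least 135 of 140 mm) and the small-vial tray is home (within 4 mm), both at rest; the six large vials stand upright in their cells; bottle, jar and spare vial stand upright within 30 mm of where they were (value of joint large_tray above 0.135 m and value of joint small_tray below 0.004 m and velocity of joint large_tray between -0.01 and 0.01 m/s and velocity of joint small_tray between -0.01 and 0.01 m/s and height (world z) of each of large_vial1, large_vial2, large_vial3, large_vial4, large_vial5, large_vial6 below 0.02 m and angle between each of large_vial1, large_vial2, large_vial3, large_vial4, large_vial5, large_vial6, solvent_bottle, cap_jar, spare_vial's own z axis and vertical below 0.2 rad and distance of each of solvent_bottle, cap_jar, spare_vial from where it was at the start of the episode below 0.03 m); the robot touches nothing.
It fails at once if the large tray's lip is pinched (pressed on its inner and its outer face at once) (contact force between the fingers and large_lip above 2 N and contact force between the fingers and large_lip_face above 2 N).
It fails at once if the small tray's lip is pinched in the same way (contact force between the fingers and small_lip above 2 N and contact force between the fingers and small_lip_face above 2 N).
It fails at once if a vial is lifted more than 15 mm (height (world z) of any of large_vial1, large_vial2, large_vial3, large_vial4, large_vial5, large_vial6 above 0.027 m or height (world z) of spare_vial above 0.015 m).
It fails at once if the bottle, the jar or the spare vial is pushed away or knocked over (distance of any of solvent_bottle, cap_jar, spare_vial from where it was at the start of the episode above 0.03 m or angle between any of solvent_bottle, cap_jar, spare_vial's own z axis and vertical above 0.5 rad).
It also fails if it takes over 45 s, if anything falls off the work surface, if the arm or the gripper's body presses on something with over 40 N, if the wrist force passes 120 N, or if a joint passes its speed limit or range.

## Working session

There is one attempt and no reset: what is moved stays moved. The work goes in short steps, Python scripts to look and compute and a shell command to move; the robot and the scene stay as the last step left them, time stands still between calls to the robot, and variables do not carry over. Pictures are saved under pics/ and viewed, and the job is handed in when it is done.

```bash
mkdir -p pics
python3 - <<'E'
from plant import r
import cv2
s=r.get_state()
print(s['clock'],s['tool_pos'],s['eef_rot'],s['opening'],s['contact_force'])
for c in ("scene","top"):
    im=r.snapshot(c); cv2.imwrite(f"pics/{c}0.png",im[:,:,::-1])
    k=r.get_calibration(c); print(c,k)
E
```

```text
0.0 [ 0.2278842  -0.58123837  0.21241928] [ 8.26200216e-01 -5.63375851e-01 -8.06171649e-04 -4.51474904e-04] 1.001056372965107 [0.32170743 0.68135563 1.29499733]
scene {'mtx': array([[551.47534259,   0.        , 308.38071366],
       [  0.        , 551.47534259, 245.1442414 ],
       [  0.        ,   0.        ,   1.        ]]), 'R': array([[-7.32244625e-01,  6.81041469e-01, -5.71707048e-04],
       [ 5.90118753e-01,  6.34066517e-01, -4.99719431e-01],
       [-3.39967155e-01, -3.66254242e-01, -8.66187141e-01]]), 't': array([ 0.4368297 , -0.33122039,  1.47267774])}
top {'mtx': array([[467.78174516,   0.        , 326.63185463],
       [  0.        , 467.78174516, 242.21663623],
       [  0.        ,   0.        ,   1.        ]]), 'R': array([[-0.01698659, -0.99972416, -0.0162193 ],
       [-0.99247633,  0.01882621, -0.12098062],
       [ 0.1212526 ,  0.01404222, -0.99252235]]), 't': array([0.02332469, 0.61826724, 1.16361102])}
```

View pics/scene0.png

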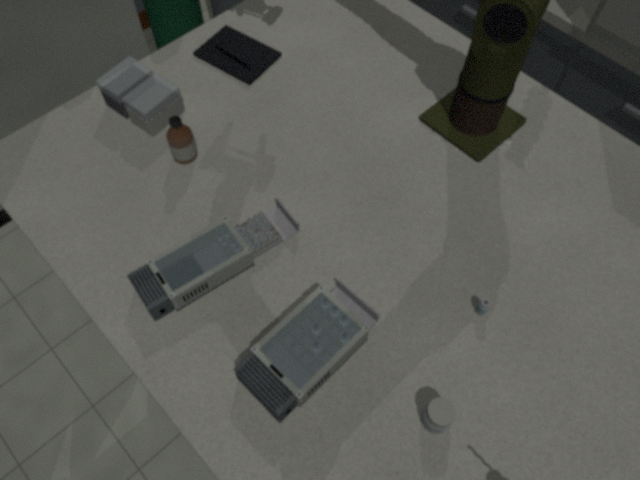

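View pics/top0.png

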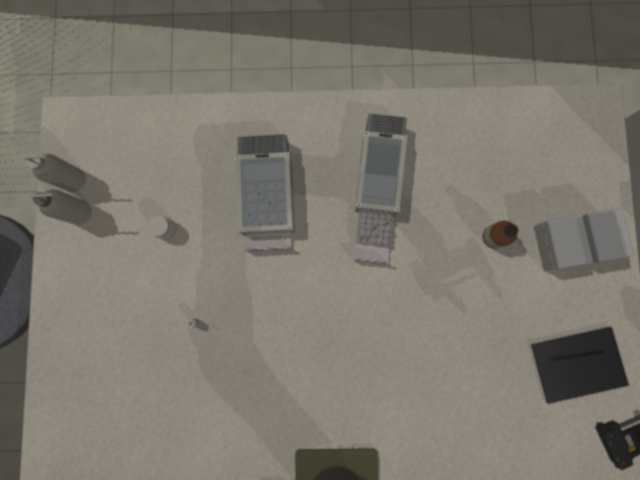

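The top picture shows the large station around (265,185) with its lip at (268,243). The small station is at (383,165), with its lip standing out at (372,254). The bottle is at (502,233), the jar at (160,228) and the spare vial at (197,323). Next I'll measure them with the networks.

```bash
cat > h.py <<'E'
import numpy as np, cv2
from plant import r
def ray(cam,uv,z):
    k=r.get_calibration(cam); K,R,t=k['mtx'],k['R'],k['t']
    d=R.T@np.linalg.solve(K,np.array([uv[0],uv[1],1.])); c=-R.T@t
    return c+d*(z-c[2])/d[2]
def proj(cam,X):
    k=r.get_calibration(cam); p=k['mtx']@(k['R']@np.asarray(X,float)+k['t']); return p[:2]/p[2]
def quad(m):
    c=max(cv2.findContours(m.astype(np.uint8),cv2.RETR_EXTERNAL,cv2.CHAIN_APPROX_NONE)[0],key=cv2.contourArea)
    return cv2.boxPoints(cv2.minAreaRect(c))
E
python3 - <<'E'
from h import *
np.set_printoptions(precision=4,suppress=True)
for cam in ("top","scene"):
  im=r.snapshot(cam); big=im.copy()
  for th,z in (("large_lip",.046),("small_lip",.046),("large_lip_face",.03),("small_lip_face",.03),("large_station",.066),("small_station",.066),("large_tray",.04),("small_tray",.04),("solvent_bottle",0.06),("cap_jar",.06),("spare_vial",.04)):
    if cam=="scene" and z in(.06,): continue
    for o in r.cut_out(th,cam)[:1]:
        q=quad(o['pixels']); print(cam,th,round(o['score'],2),o['rect'],o['pixels'].sum())
        print('   ',np.array([ray(cam,p,z)[:2] for p in q]).round(4).tolist())
        np.save(f"pics/m_{cam}_{th}.npy",o['pixels'])
E
python3 - <<'E'
import cv2
im=cv2.imread('pics/top0.png')[100:280,220:430]; cv2.imwrite('pics/topc.png',cv2.resize(im,None,fx=3.3,fy=3.3,interpolation=cv2.INTER_CUBIC)*1)
E
```

```text
top large_lip 0.56 [285.5, 247.2, 289.3, 245.6] 4
    [[0.6098, 0.1134], [0.6097, 0.1108], [0.6072, 0.1108], [0.6072, 0.1134]]
top small_lip 0.27 [238.9, 135.2, 293.0, 236.8] 5251
    [[0.9039, 0.2499], [0.9049, 0.1009], [0.6414, 0.0957], [0.6401, 0.2408]]
top large_lip_face 0.66 [245.4, 248.0, 290.6, 250.0] 71
    [[0.6059, 0.2238], [0.6048, 0.1694], [0.5996, 0.1694], [0.6007, 0.2238]]
top small_lip_face 0.38 [353.4, 255.6, 389.0, 264.8] 122
    [[0.5694, -0.0539], [0.5789, -0.0554], [0.5663, -0.1425], [0.5568, -0.141]]
top large_station 0.78 [237.2, 135.8, 293.9, 237.5] 5292
    [[0.8963, 0.2488], [0.8993, 0.1018], [0.6402, 0.0932], [0.6369, 0.2363]]
top small_station 0.77 [354.8, 114.8, 404.2, 215.9] 4075
    [[0.6939, -0.0595], [0.9507, -0.0928], [0.9352, -0.2071], [0.6794, -0.1709]]
top large_tray 0.97 [246.8, 226.0, 288.6, 250.2] 901
    [[0.6494, 0.2246], [0.6534, 0.1066], [0.6013, 0.1042], [0.5973, 0.2216]]
top small_tray 0.76 [354.1, 208.5, 392.3, 262.0] 1833
    [[0.57, -0.0535], [0.7071, -0.072], [0.6952, -0.1605], [0.5587, -0.1408]]
top cap_jar 0.7 [146.8, 217.5, 179.3, 2
[... 450 characters left out ...]
, -0.045], [0.5938, -0.0452]]
scene large_station 0.87 [234.1, 287.1, 371.5, 419.2] 9423
    [[0.9122, 0.1116], [0.6444, 0.089], [0.6482, 0.2485], [0.9031, 0.2571]]
scene small_station 0.69 [128.6, 215.4, 257.8, 322.8] 6867
    [[0.939, -0.2047], [0.6786, -0.179], [0.7128, -0.0303], [0.9583, -0.0636]]
scene large_tray 0.59 [332.7, 280.5, 383.4, 328.9] 894
    [[0.642, 0.1124], [0.6038, 0.1074], [0.6006, 0.2283], [0.6375, 0.2317]]
scene small_tray 0.93 [234.8, 198.2, 300.8, 257.4] 1961
    [[0.6877, -0.1539], [0.5519, -0.1434], [0.5774, -0.0416], [0.7077, -0.055]]
scene spare_vial 0.74 [474.8, 298.6, 492.2, 316.9] 215
    [[0.4498, 0.3468], [0.4042, 0.3467], [0.407, 0.3726], [0.4521, 0.3723]]
```

View pics/topc.png

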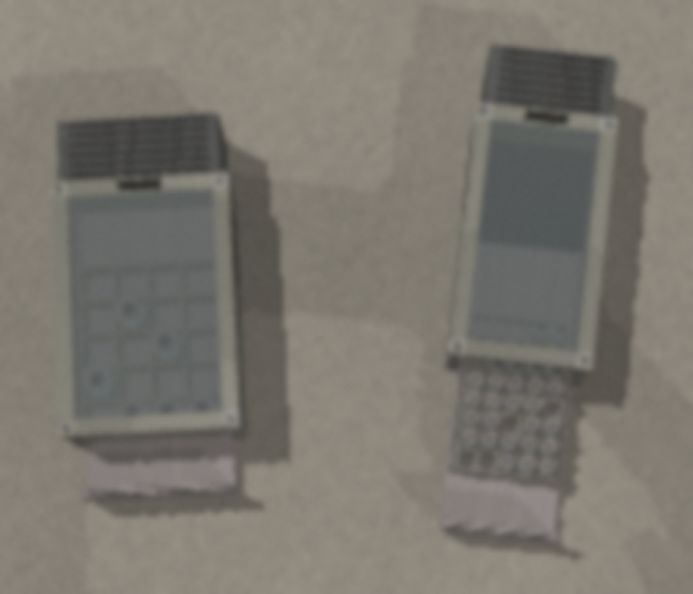

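Run:
```python
from h import *
np.set_printoptions(precision=4,suppress=True)
for n,c in dict(large=[(67,433),(239,429),(62,183),(226,177)],small=[(450,352),(590,366),(482,106),(614,122)]).items():
    P=np.array([ray("top",(220+u/3.3,100+v/3.3),.066)[:2] for u,v in c]);FL,FR,BL,BR=P
    print(n,P.tolist());a=(BL+BR-FL-FR)/2
    print('w',np.linalg.norm(FL-FR),np.linalg.norm(BL-BR),'d',np.linalg.norm(a),'yaw',np.degrees(np.arctan2(a[1],a[0])),'yaw front',np.degrees(np.arctan2(-(FL-FR)[0],(FL-FR)[1])),'cen',P.mean(0))
    f=(FL+FR)/2; w={'large':.138,'small':.110}[n]
im=cv2.imread('pics/scene0.png')
for n,(x0,y0,x1,y1) in dict(a=(225,270,395,425),b=(120,190,310,325)).items():
    cv2.imwrite(f'pics/sc_{n}.png',cv2.resize(im[y0:y1,x0:x1],None,fx=4,fy=4,interpolation=cv2.INTER_CUBIC))
# yaw from mask edge lines
```

```text
large [[0.6472188228808097, 0.2290543213003769], [0.6477552709187294, 0.09742295482938367], [0.844309850219796, 0.23403002004841741], [0.8462973389993431, 0.10594626992051664]]
w 0.1316324595816636 0.12809916923413417 d 0.19793166091224793 yaw 1.9541757251986593 yaw front 0.23350086809414536 cen [0.7464 0.1666]
small [[0.7042319762578553, -0.06489009890111427], [0.6911962293552079, -0.17147468860219936], [0.8990541189390251, -0.09467813388542047], [0.8837750373400892, -0.19699514629201875]]
w 0.10737879427083606 0.10345154113070973 d 0.1956645892457575 yaw -8.125101824165261 yaw front -6.972886624157966 cen [ 0.7946 -0.132 ]
```

View pics/sc_a.png

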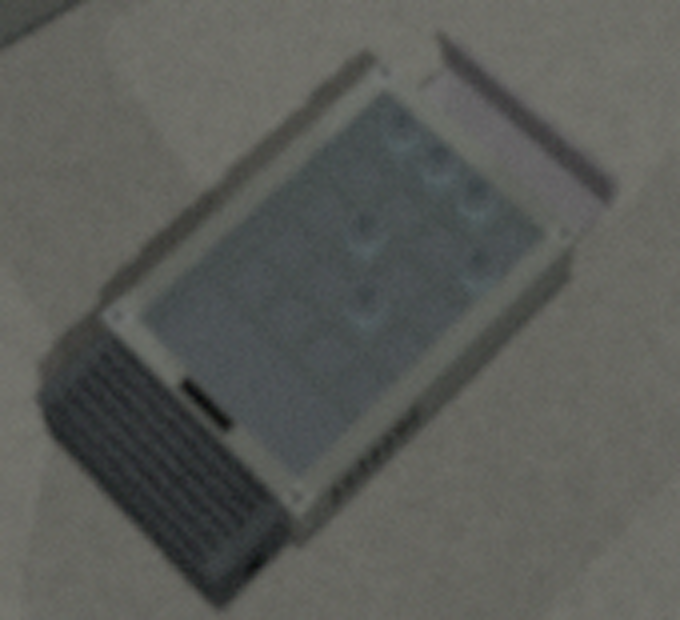

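View pics/sc_b.png

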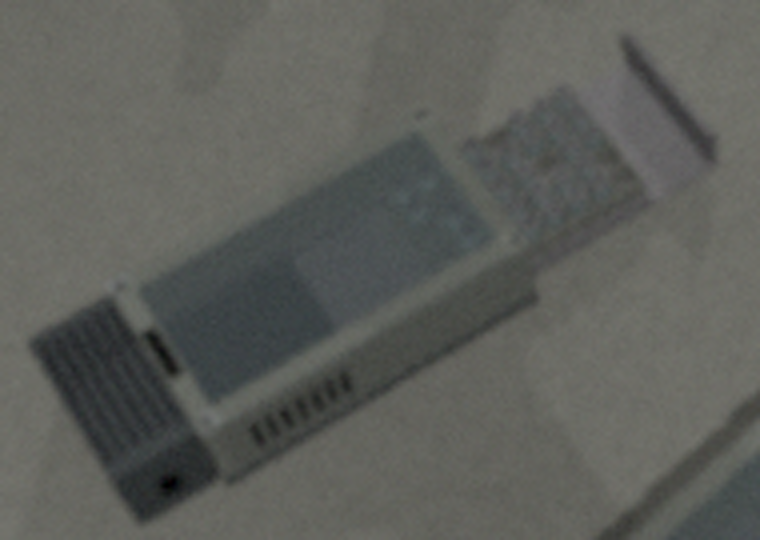

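Run:
```python
from h import *
np.set_printoptions(precision=4,suppress=True)
for n,c,o in (("large",[(441,33),(614,184)],(225,270)),("small",[(627,37),(716,152)],(120,190))):
    A,B=[ray("scene",(o[0]+u/4,o[1]+v/4),.046)[:2] for u,v in c]
    d=B-A; print(n,A,B,np.linalg.norm(d),'yaw',np.degrees(np.arctan2(-d[0],d[1])),'mid',(A+B)/2, [proj("top",[*p,.046]) for p in (A,B)])
for n,c,o in (("large",[(83,492),(238,488)],0),("small",[(445,528),(557,540)],0)):
  for z in (.046,.012):
    A,B=[ray("top",(220+u/3.3,100+v/3.3),z)[:2] for u,v in c]
    d=A-B; print('top',n,z,A,B,np.linalg.norm(d),'yaw',np.degrees(np.arctan2(-d[0],d[1])),'mid',(A+B)/2)
from scipy.spatial.transform import Rotation as Ro
s=r.get_state(); print(s['tool_pos'],Ro.from_quat(s['eef_rot']).as_matrix(),s['clock'])
print([-r.get_calibration(c)['R'].T@r.get_calibration(c)['t'] for c in("top","scene")])
```

```text
large [0.6119 0.1015] [0.6073 0.2252] 0.12372823256269891 yaw 2.1347430327089 mid [0.6096 0.1634] [array([291.6236, 245.0678]), array([243.2926, 247.7672])]
small [ 0.568  -0.1394] [ 0.5832 -0.0455] 0.09509831475132598 yaw -9.234437172300114 mid [ 0.5756 -0.0925] [array([386.7568, 260.5235]), array([349.5455, 255.2068])]
top large 0.046 [0.6038 0.2204] [0.6047 0.1003] 0.12008324186341389 yaw 0.4101292300225403 mid [0.6043 0.1604]
top large 0.012 [0.6076 0.2269] [0.6085 0.1033] 0.1235313259673572 yaw 0.4101292300224401 mid [0.608  0.1651]
top small 0.046 [ 0.5708 -0.0587] [ 0.56   -0.1443] 0.08625886306876149 yaw -7.192293110335911 mid [ 0.5654 -0.1015]
top small 0.012 [ 0.5736 -0.0602] [ 0.5625 -0.1483] 0.08873571004554379 yaw -7.192293110335915 mid [ 0.568  -0.1043]
[ 0.2282 -0.5818  0.2132] [[ 0.3652 -0.9309  0.    ]
 [-0.9309 -0.3652 -0.    ]
 [ 0.      0.     -1.    ]] 1.2
[array([ 0.4729, -0.0047,  1.2301]), array([1.016 , 0.4519, 1.1103])]
```

I get the small lip's inner-face middle at about (0.572, -0.098), yaw about -8°, tray about 87 mm out. The large lip is at about (0.607, 0.163), yaw about +1.7°. I'll push the small tray first, with the fingers shut. First, turn and move to a point above its front.

```bash
python3 -m jog '[[0,0,0,0.0204,1],[0,0,0,0.0204,1],[0,0,0,0.0204,1],[0,0,0,0.0204,1]]' 20
python3 -m jog '[[-0.0264,-0.0119,0,0,1],[-0.0264,-0.0119,0,0,1],[-0.0264,-0.0119,0,0,1],[-0.0264,-0.0119,0,0,1],[-0.0264,-0.0119,0,0,1],[-0.0264,-0.0119,0,0,1],[-0.0264,-0.0119,0,0,1],[-0.0264,-0.0119,0,0,1],[-0.0264,-0.0119,0,0,1],[-0.0264,-0.0119,0,0,1],[-0.0264,-0.0119,0,0,1],[-0.0264,-0.0119,0,0,1],[-0.0264,-0.0119,0,0,1],[-0.0264,-0.0119,0,0,1],[-0.0264,-0.0119,0,0,1],[-0.0264,-0.0119,0,0,1],[-0.0264,-0.0119,0,0,1],[-0.0264,-0.0119,0,0,1],[-0.0264,-0.0119,0,0,1],[-0.0264,-0.0119,0,0,1]]'
cat > st.py <<'E'
from h import *
from scipy.spatial.transform import Rotation as Ro
np.set_printoptions(precision=4,suppress=True)
s=r.get_state(); M=Ro.from_quat(s['eef_rot']).as_matrix()
print(s['clock'],s['tool_pos'],'xang',np.degrees(np.arctan2(M[1,0],M[0,0])),'z',M[:,2],'F',s['contact_force'],'op',s['opening'],'q',s['q'])
E
python3 st.py
```

```text
clock: 1.6
tool_pos: [0.2283, -0.5818, 0.2133]
eef_rot: [-0.654, 0.756, -0.0, 0.0]
contact_force: [-0.3, 0.3, 0.2]
opening: 0.657
clock: 3.6
tool_pos: [0.5377, -0.0907, 0.2133]
eef_rot: [-0.656, 0.754, -0.0, 0.0]
contact_force: [1.3, -0.4, 0.1]
opening: 0.004
3.6 [ 0.5377 -0.0907  0.2133] xang -97.94952567083112 z [ 0.0004 -0.0001 -1.    ] F [ 1.2781 -0.3774  0.1148] op 0.004284593395163282 q [ 0.0681  0.581   0.0235  1.815  -0.019   0.7454 -1.6078]
```

```bash
python3 -m jog '[[0,0,0.028,0,1],[0,0,0.028,0,1],[0,0,0.028,0,1],[0,0,0.028,0,1],[0,0,0.028,0,1],[0,0,0.028,0,1],[0,0,0.024,0,1],[0,0,0,0,1]]'
python3 - <<'E'
from h import *
im=r.snapshot("scene")[:,:,::-1]; cv2.imwrite('pics/s1.png',cv2.resize(im[150:330,120:320],None,fx=3,fy=3,interpolation=cv2.INTER_CUBIC))
im=r.snapshot("top")[:,:,::-1]; cv2.imwrite('pics/t1.png',cv2.resize(im[150:330,260:460],None,fx=3,fy=3,interpolation=cv2.INTER_CUBIC))
E
python3 st.py
```

```text
clock: 4.4
tool_pos: [0.5351, -0.0914, 0.0187]
eef_rot: [-0.656, 0.754, 0.002, -0.002]
contact_force: [-0.5, 0.3, -0.7]
opening: 0.005
4.5 [ 0.5372 -0.0919  0.0214] xang -97.9566720640869 z [-0.0001  0.     -1.    ] F [ 1.0918 -0.6596  0.6808] op 0.008979052703948378 q [ 0.0809  0.8906  0.0066  1.9415 -0.0167  0.3097 -1.6087]
```

View pics/s1.png

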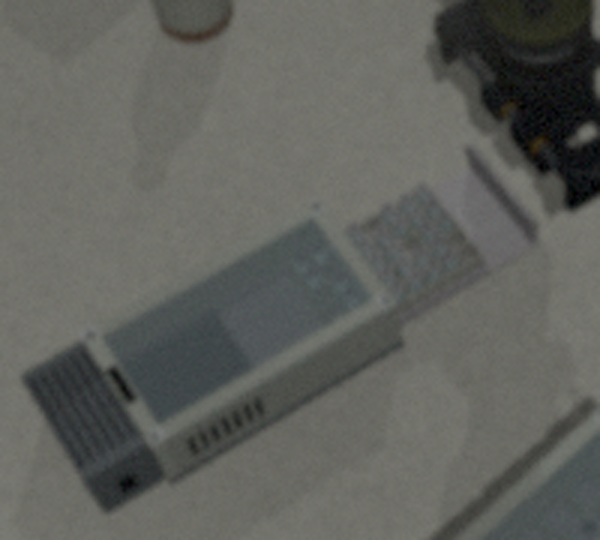

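View pics/t1.png

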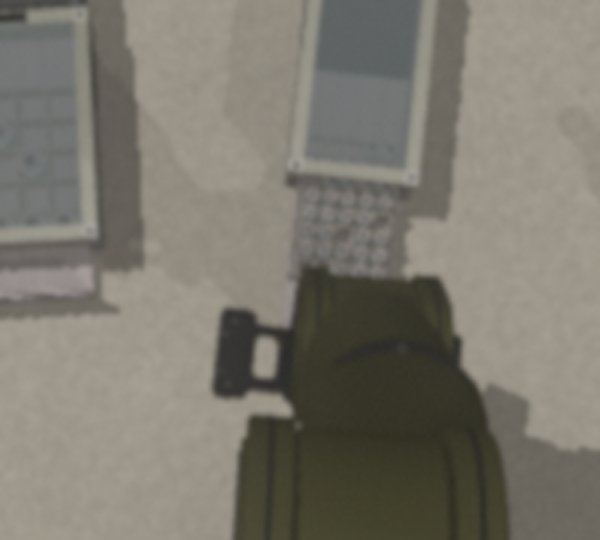

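The fingers stand in front of the small lip and the lip is free: its dark inner face is at (470-535,150-235) in the scene crop. I'll push most of the way now.

```bash
python3 -m jog '[[0,-0.008,0,0,1],[0,-0.008,0,0,1],[0,-0.008,0,0,1],[0,-0.008,0,0,1],[0,-0.008,0,0,1],[0,-0.008,0,0,1],[0,-0.008,0,0,1],[0,-0.008,0,0,1],[0,-0.008,0,0,1],[0,-0.008,0,0,1],[0,-0.005,0,0,1]]'
python3 st.py
python3 -m jog '[[0,-0.004,0,0,1],[0,-0.004,0,0,1]]'
python3 -m jog '[[0,-0.003,0,0,1],[0,0,0,0,1]]'
```

```text
clock: 5.6
tool_pos: [0.6222, -0.1038, 0.0212]
eef_rot: [-0.656, 0.754, -0.0, 0.0]
contact_force: [-0.3, -1.2, 0.0]
opening: 0.005
5.6 [ 0.6222 -0.1038  0.0212] xang -97.95568448132659 z [ 0.0007 -0.0001 -1.    ] F [-0.2658 -1.2271  0.0018] op 0.004866404748000531 q [ 0.0863  0.9537  0.0107  1.6747 -0.0176  0.5126 -1.6018]
clock: 5.8
tool_pos: [0.6293, -0.1048, 0.0212]
eef_rot: [-0.656, 0.754, 0.0, -0.0]
contact_force: [-0.1, 0.4, 0.2]
opening: 0.007
clock: 6.0
tool_pos: [0.6325, -0.1052, 0.0213]
eef_rot: [-0.656, 0.754, -0.0, 0.0]
contact_force: [-0.1, 0.0, 0.5]
opening: 0.003
```

```bash
for i in 1; do python3 -m jog '[[0,-0.003,0,0,1],[0,-0.003,0,0,1],[0,0,0,0,1]]' ; done
python3 - <<'E'
from h import *
im=r.snapshot("scene")[:,:,::-1]; cv2.imwrite('pics/s2.png',cv2.resize(im[150:330,120:320],None,fx=3,fy=3,interpolation=cv2.INTER_CUBIC))
E
```

```text
clock: 6.3
tool_pos: [0.6386, -0.1061, 0.0213]
eef_rot: [-0.656, 0.754, -0.0, 0.0]
contact_force: [0.1, -0.2, 0.0]
opening: 0.007
```

View pics/s2.png

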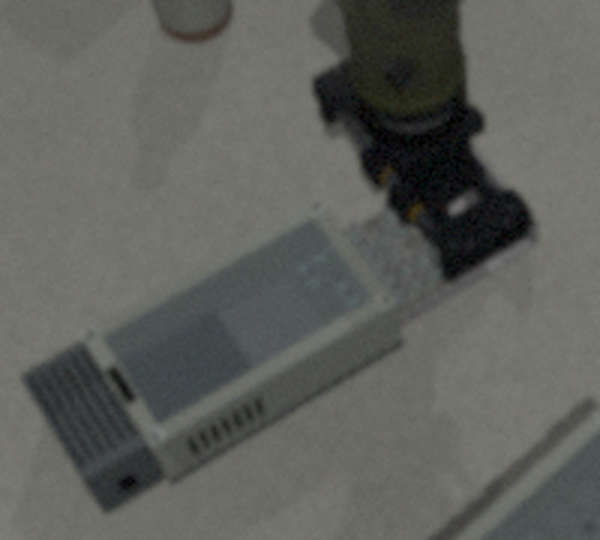

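The tray doesn't look moved: its lip corner is still at (535,232). I'll project the fingertip into the picture before moving on.

Run:
```python
from h import *
im=r.snapshot("scene")[:,:,::-1].copy()
s=r.get_state(); p=s['tool_pos']; print(p)
big=cv2.resize(im[170:270,210:330],None,fx=6,fy=6,interpolation=cv2.INTER_CUBIC)
def dot(X,c):
    u=(proj("scene",X)-[210,170])*6+3; cv2.circle(big,tuple(int(v) for v in u),4,c,-1)
dot(p,(0,0,255)); dot(p+[0,0,.064],(0,255,255)); dot([.572,-.098,.046],(0,255,0)); dot([.537,-.092,.021],(255,0,0))
big=cv2.convertScaleAbs(big,alpha=1.8)
cv2.imwrite('pics/s3.png',big)
im=r.snapshot("top")[:,:,::-1]; cv2.imwrite('pics/t3.png',cv2.resize(im[130:310,260:460],None,fx=3,fy=3,interpolation=cv2.INTER_CUBIC))
```

```text
[ 0.63806457 -0.10601701  0.02121812]
```

View pics/s3.png

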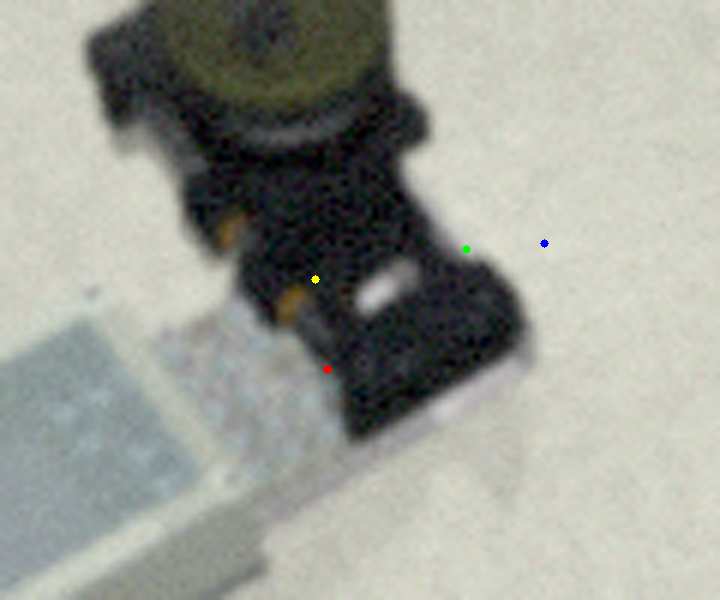

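View pics/t3.png

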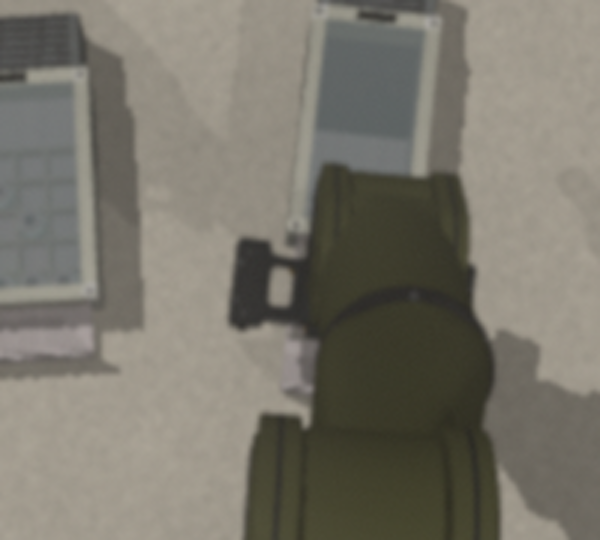

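Run:
```python
from h import *
for p in ((350,435),(530,330)):
  for z in (.03,.085,.12,.15): print(p,z,ray("scene",(210+p[0]/6,170+p[1]/6),z).round(3))
from scipy.spatial.transform import Rotation as Ro
s=r.get_state(); M=Ro.from_quat(s['eef_rot']).as_matrix()
im=r.snapshot("scene")[:,:,::-1].copy()
big=cv2.convertScaleAbs(cv2.resize(im[150:290,190:350],None,fx=5,fy=4.2,interpolation=cv2.INTER_CUBIC),alpha=1.8)
big=cv2.convertScaleAbs(cv2.resize(im[150:270,190:350],None,fx=5,fy=5,interpolation=cv2.INTER_CUBIC),alpha=1.8)
def box(hx,hy,z0,z1,c):
    for z in (z0,z1):
        P=[s['tool_pos']+M@[a*hx,b*hy,-z] for a,b in((1,1),(1,-1),(-1,-1),(-1,1))]
        u=np.array([(proj("scene",X)-[190,150])*5+2 for X in P]).astype(int)
        cv2.polylines(big,[u],True,c,1)
box(.0175,.009,0,.064,(0,0,255)); box(.0935,.0375,.064,.12,(0,255,255))
def lip(x,y,yaw,w,c):
    a=np.radians(yaw); ux=np.array([np.cos(a),np.sin(a),0]);uy=np.array([-np.sin(a),np.cos(a),0])
    P=[np.array([x,y,z])+uy*t for t,z in ((w/2,.046),(-w/2,.046),(-w/2,.012),(w/2,.012))]
    u=np.array([(proj("scene",X)-[190,150])*5+2 for X in P]).astype(int)
    cv2.polylines(big,[u],True,c,1)
lip(.572,-.098,-8,.09,(0,255,0))
cv2.imwrite('pics/s4.png',big)
```

```text
(350, 435) 0.03 [ 0.654 -0.072  0.03 ]
(350, 435) 0.085 [ 0.672 -0.045  0.085]
(350, 435) 0.12 [ 0.684 -0.028  0.12 ]
(350, 435) 0.15 [ 0.694 -0.014  0.15 ]
(530, 330) 0.03 [ 0.572 -0.06   0.03 ]
(530, 330) 0.085 [ 0.595 -0.034  0.085]
(530, 330) 0.12 [ 0.609 -0.017  0.12 ]
(530, 330) 0.15 [ 0.622 -0.003  0.15 ]
```

View pics/s4.png

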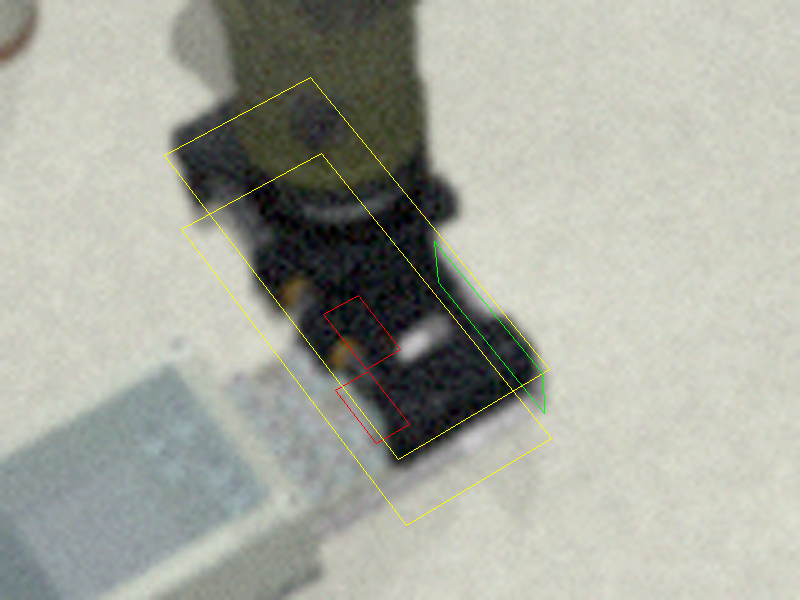

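The hand passed over the lip without contact, although the state reports z = 21 mm. In the overlay the body also sits about 50 mm higher than expected. I'll back off upward to free bench and check the real tip height.

```bash
python3 -m jog '[[0,0,-0.03,0,1],[0,0,-0.03,0,1],[0,0,-0.02,0,1],[0,0.04,0,0,1],[0,0.04,0,0,1],[0,0.04,0,0,1],[0,0.02,0,0,1],[0,0,0,0,1]]'
python3 st.py
cat > ov.py <<'E'
import sys
from h import *
from scipy.spatial.transform import Rotation as Ro
def ov(cam,name,half=(80,60),k=5,center=None):
    im=r.snapshot(cam)[:,:,::-1].copy()
    s=r.get_state(); M=Ro.from_quat(s['eef_rot']).as_matrix(); T=s['tool_pos']
    c=proj(cam,T if center is None else center).astype(int); o=np.clip(c-half,0,[640-2*half[0],480-2*half[1]])
    big=cv2.convertScaleAbs(cv2.resize(im[o[1]:o[1]+2*half[1],o[0]:o[0]+2*half[0]],None,fx=k,fy=k,interpolation=cv2.INTER_CUBIC),alpha=1.8)
    def box(hx,hy,z0,z1,c):
      for z in (z0,z1):
        P=[T+M@[a*hx,b*hy,-z] for a,b in((1,1),(1,-1),(-1,-1),(-1,1))]
        u=np.array([(proj(cam,X)-o)*k+k/2 for X in P]).astype(int); cv2.polylines(big,[u],True,c,1)
    box(.0175,.009,0,.064,(0,0,255)); box(.0935,.0375,.064,.12,(0,255,255))
    cv2.imwrite(f'pics/{name}.png',big); print(cam,'origin',o,'k',k)
E
python3 -c "
from ov import *
ov('scene','s5');ov('top','t5')"
```

```text
clock: 7.3
tool_pos: [0.4956, -0.0864, 0.1014]
eef_rot: [-0.656, 0.755, 0.002, -0.002]
contact_force: [0.3, -0.7, 0.6]
opening: 0.002
7.3 [ 0.4956 -0.0864  0.1014] xang -97.96518738757507 z [-0.0045  0.0003 -1.    ] F [ 0.346  -0.6837  0.5888] op 0.0021812571239653244 q [ 0.0749  0.7176  0.0097  2.0312 -0.0162  0.3973 -1.6127]
scene origin [233 122] k 5
top origin [288 227] k 5
```

View pics/s5.png

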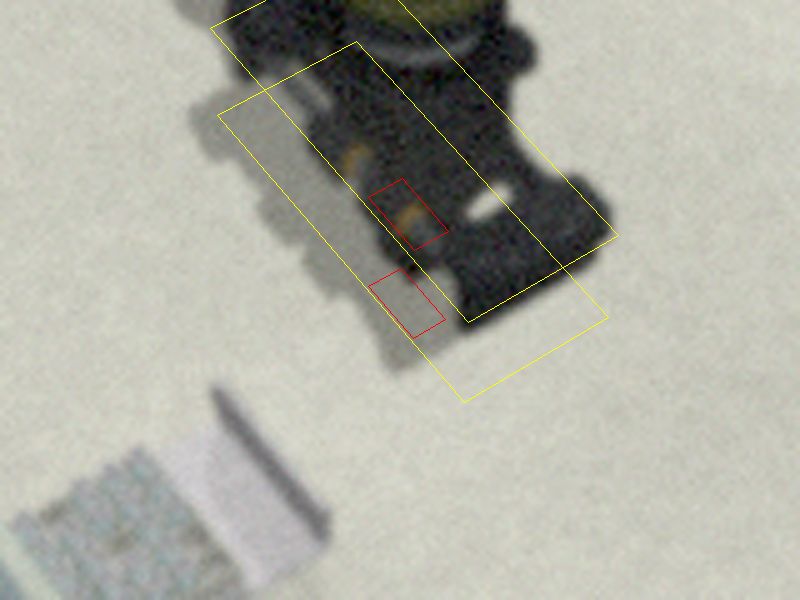

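View pics/t5.png

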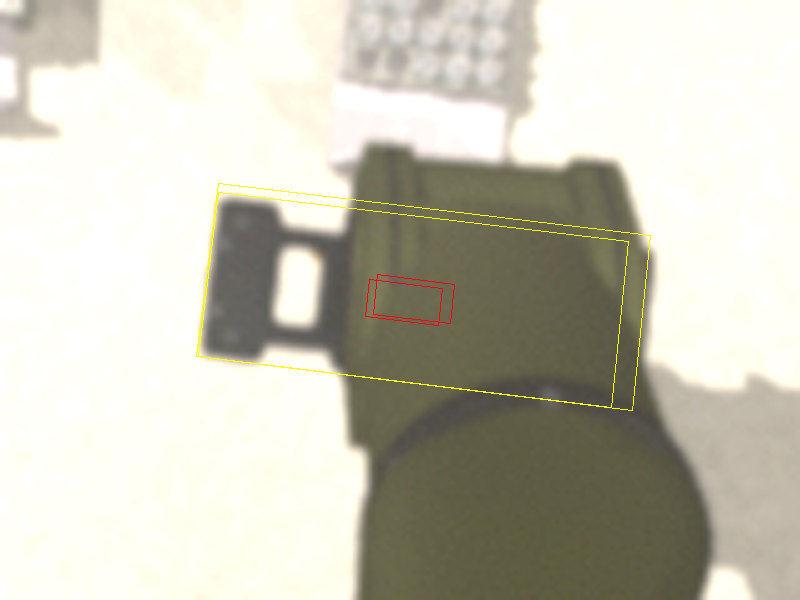

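No fingertip shows where the red tip box says it should be. I'll probe the bench here, in the clear, with small steps.

```bash
python3 -m jog '[[0,0,0.02,0,1],[0,0,0.02,0,1],[0,0,0.02,0,1],[0,0,0.01,0,1],[0,0,0.01,0,1],[0,0,0,0,1]]'
python3 -c "
from ov import *
ov('scene','s6')"
python3 -m jog '[[0,0,0.004,0,1],[0,0,0.004,0,1],[0,0,0,0,1]]'
python3 -m jog '[[0,0,0.004,0,1],[0,0,0,0,1]]'
```

```text
clock: 8.0
tool_pos: [0.4997, -0.0866, 0.0203]
eef_rot: [-0.656, 0.754, 0.0, -0.0]
contact_force: [-0.1, -0.5, -0.4]
opening: 0.006
scene origin [233 142] k 5
clock: 8.35
tool_pos: [0.4994, -0.0866, 0.0132]
eef_rot: [-0.656, 0.754, -0.0, 0.0]
contact_force: [-0.1, 0.1, -0.6]
opening: 0.003
clock: 8.55
tool_pos: [0.4993, -0.0866, 0.009]
eef_rot: [-0.656, 0.754, 0.0, -0.0]
contact_force: [0.1, 0.5, -0.5]
opening: 0.007
```

View pics/s6.png

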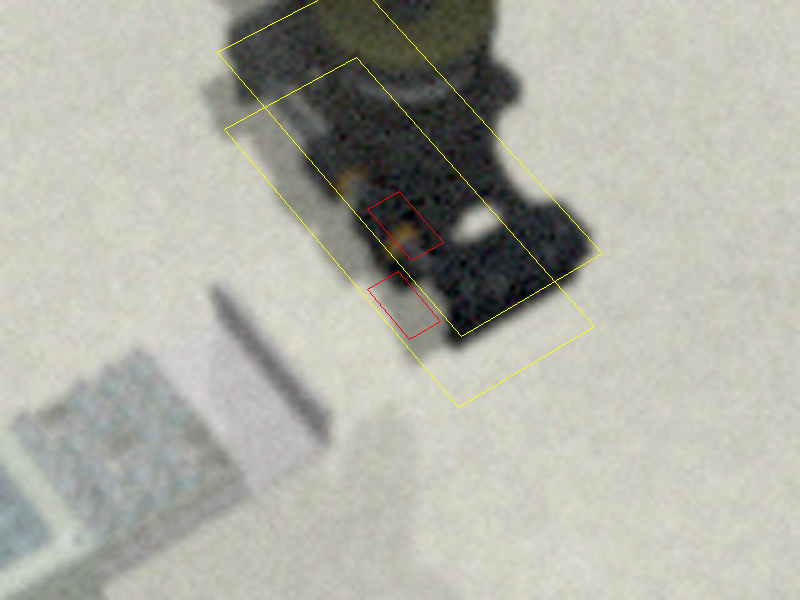

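```bash
python3 -m jog '[[0,0,0.003,0,1],[0,0,0.003,0,1],[0,0,0,0,1]]'; python3 -m jog '[[0,0,0.003,0,1],[0,0,0,0,1]]'; python3 -m jog '[[0,0,0.003,0,1],[0,0,0,0,1]]'; python3 st.py
```

```text
clock: 8.85
tool_pos: [0.4992, -0.0866, 0.0028]
eef_rot: [-0.656, 0.754, 0.0, -0.0]
contact_force: [0.4, -0.2, -1.0]
opening: 0.008
clock: 9.05
tool_pos: [0.4993, -0.0866, -0.0001]
eef_rot: [-0.656, 0.754, 0.0, -0.0]
contact_force: [-0.6, 0.2, 0.0]
opening: 0.006
clock: 9.25
tool_pos: [0.4993, -0.0866, -0.0031]
eef_rot: [-0.656, 0.754, 0.0, -0.0]
contact_force: [-0.6, -1.1, -0.7]
opening: 0.004
9.25 [ 0.4993 -0.0866 -0.0031] xang -97.95545560447445 z [-0.0004 -0.     -1.    ] F [-0.5699 -1.0876 -0.6904] op 0.003996378636732995 q [ 0.0789  0.9193  0.003   2.057  -0.0142  0.1657 -1.6149]
```

```bash
python3 -m jog '[[0,0,0.005,0,1],[0,0,0.005,0,1],[0,0,0,0,1]]'; python3 -c "
from ov import *
ov('scene','s7')
ov('top','t7')"; python3 st.py
```

```text
clock: 9.55
tool_pos: [0.499, -0.0866, -0.0135]
eef_rot: [-0.656, 0.754, 0.0, -0.0]
contact_force: [0.4, -0.4, -0.1]
opening: 0.005
scene origin [233 150] k 5
top origin [285 228] k 5
9.65 [ 0.4992 -0.0866 -0.013 ] xang -97.95636130930062 z [-0.0005 -0.     -1.    ] F [ 0.7854  0.7356 -0.2218] op 0.008188607071408283 q [ 0.0792  0.9391  0.0026  2.0568 -0.014   0.1462 -1.6151]
```

View pics/s7.png

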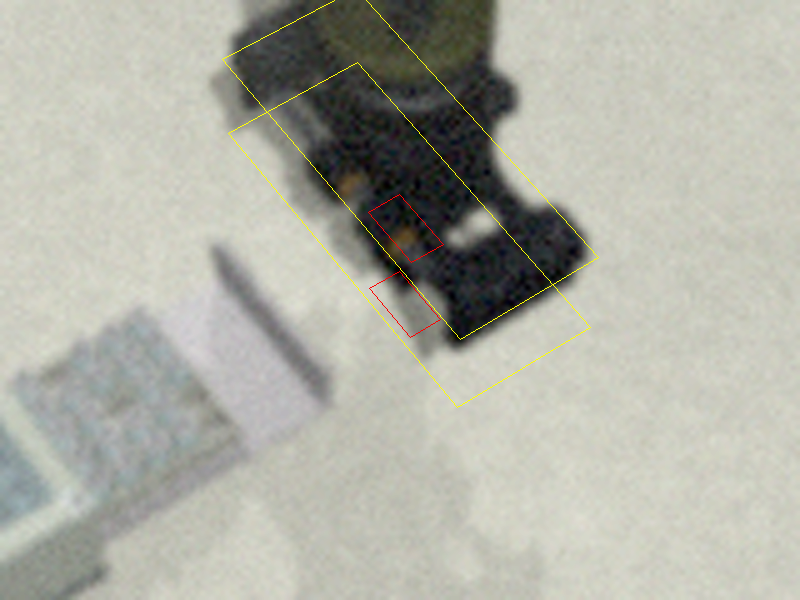

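```bash
python3 -m jog '[[0,0,0.005,0,1],[0,0,0.005,0,1],[0,0,0,0,1]]'; python3 -m jog '[[0,0,0.005,0,1],[0,0,0,0,1]]';  python3 -m jog '[[0,0,0.004,0,1],[0,0,0,0,1]]';python3 st.py
```

```text
clock: 9.95
tool_pos: [0.499, -0.0866, -0.0235]
eef_rot: [-0.656, 0.754, 0.0, -0.0]
contact_force: [-0.2, -0.2, -0.8]
opening: 0.004
clock: 10.15
tool_pos: [0.4995, -0.0867, -0.0251]
eef_rot: [-0.656, 0.755, -0.001, 0.0]
contact_force: [-3.6, 1.0, 29.9]
opening: 0.008
clock: 10.35
tool_pos: [0.4995, -0.0867, -0.0253]
eef_rot: [-0.656, 0.754, -0.001, 0.001]
contact_force: [-9.1, 3.0, 72.3]
opening: 0.008
10.35 [ 0.4995 -0.0867 -0.0253] xang -97.96337211516297 z [ 0.0032 -0.0006 -1.    ] F [-9.1392  2.9531 72.2597] op 0.008356278560021939 q [ 0.0793  0.9632  0.0023  2.0587 -0.0137  0.1164 -1.6156]
```

The bench is at reported z = -0.025, so the true tip height is the reported one plus 25 mm, and the fingers just skimmed over the lip. I'll raise to a true 20 mm (reported -0.005) and push in small steps, watching the force.

```bash
python3 -m jog '[[0,0,-0.01,0,1],[0,0,-0.01,0,1],[0,0,-0.008,0,1],[0,0,0,0,1]]'; python3 st.py
python3 -m jog '[[0,-0.01,0,0,1],[0,-0.01,0,0,1],[0,-0.01,0,0,1],[0,-0.01,0,0,1],[0,-0.005,0,0,1]]'; python3 -m jog '[[0,-0.005,0,0,1],[0,-0.005,0,0,1],[0,-0.005,0,0,1],[0,-0.005,0,0,1],[0,-0.005,0,0,1],[0,-0.005,0,0,1],[0,-0.005,0,0,1],[0,-0.005,0,0,1]]'
```

```text
clock: 10.75
tool_pos: [0.5, -0.0868, -0.0033]
eef_rot: [-0.656, 0.755, -0.001, 0.0]
contact_force: [0.1, 0.1, 0.0]
opening: 0.004
10.75 [ 0.5    -0.0868 -0.0033] xang -97.96724186417725 z [ 0.0012 -0.0003 -1.    ] F [0.1007 0.0835 0.0407] op 0.003576066266874317 q [ 0.0791  0.9197  0.0031  2.0565 -0.0138  0.1641 -1.6153]
clock: 11.25
tool_pos: [0.5459, -0.0931, -0.0041]
eef_rot: [-0.656, 0.754, -0.001, 0.001]
contact_force: [-0.2, -0.4, 0.6]
opening: 0.003
clock: 12.05
tool_pos: [0.5837, -0.0984, -0.0039]
eef_rot: [-0.656, 0.754, 0.0, -0.0]
contact_force: [-2.1, 0.5, 0.5]
opening: 0.006
```

The force is now about -2.1 N, so the tray is moving. Continuing the push.

```bash
python3 -m jog '[[0,-0.006,0,0,1],[0,-0.006,0,0,1],[0,-0.006,0,0,1],[0,-0.006,0,0,1],[0,-0.006,0,0,1],[0,-0.006,0,0,1],[0,-0.006,0,0,1],[0,0,0,0,1]]'; python3 -c "
from ov import *
ov('scene','s8',center=[.63,-.1,.04])"; python3 st.py
```

```text
clock: 12.85
tool_pos: [0.6272, -0.1045, -0.0035]
eef_rot: [-0.656, 0.754, -0.001, 0.001]
contact_force: [0.7, 1.3, 0.5]
opening: 0.005
scene origin [187 166] k 5
12.9 [ 0.627  -0.1047 -0.0034] xang -97.96845172823593 z [ 0.0033 -0.0008 -1.    ] F [ 0.33   -0.2263 -0.306 ] op 0.0043283511749247425 q [ 0.0883  0.9956  0.0081  1.6634 -0.0137  0.4793 -1.605 ]
```

View pics/s8.png

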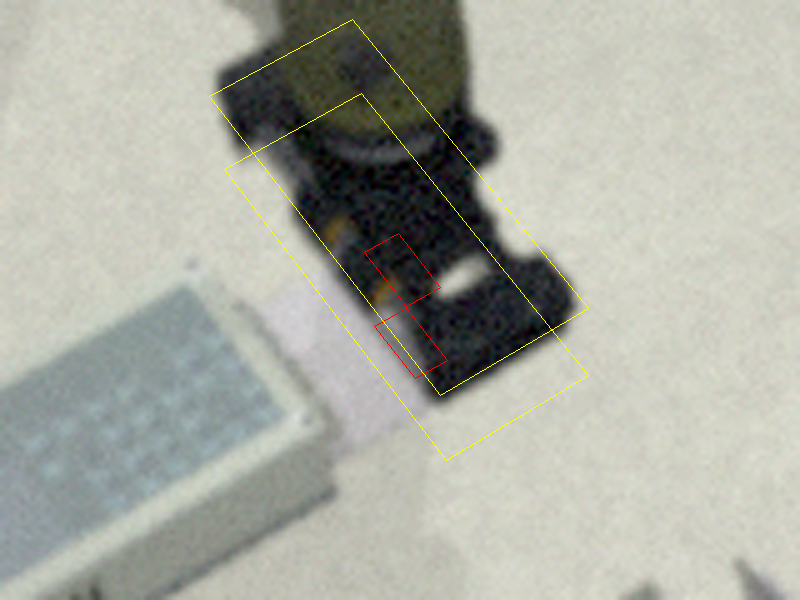

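The tray is going in. Next I'll creep until the stop is felt.

```bash
python3 -m jog '[[0,-0.004,0,0,1],[0,-0.004,0,0,1],[0,-0.004,0,0,1]]';python3 -m jog '[[0,-0.003,0,0,1],[0,-0.003,0,0,1]]'; python3 -m jog '[[0,-0.002,0,0,1],[0,0,0,0,1]]'
```

```text
clock: 13.2
tool_pos: [0.6372, -0.1062, -0.0035]
eef_rot: [-0.656, 0.755, -0.0, -0.0]
contact_force: [-2.1, 0.1, 2.2]
opening: 0.006
clock: 13.4
tool_pos: [0.6433, -0.1069, -0.0037]
eef_rot: [-0.656, 0.754, -0.0, -0.0]
contact_force: [-1.4, -0.9, 1.7]
opening: 0.006
clock: 13.6
tool_pos: [0.6432, -0.107, -0.004]
eef_rot: [-0.656, 0.754, 0.001, -0.001]
contact_force: [-6.2, 1.0, 4.6]
opening: 0.004
```

```bash
python3 -m jog '[[0,-0.002,0,0,1],[0,0,0,0,1]]'; python3 -m jog '[[0,0.01,0,0,1],[0,0.02,0,0,1],[0,0.03,0,0,1],[0,0.02,0,0,1],[0,0,-0.04,0,1],[0,0,-0.04,0,1],[0,0,-0.04,0,1],[0,0,-0.02,0,1]]'
python3 -c "
from ov import *
ov('scene','s9',center=[.65,-.1,.04],half=(100,75),k=4)"; python3 st.py
```

```text
clock: 13.8
tool_pos: [0.6431, -0.1069, -0.004]
eef_rot: [-0.656, 0.754, 0.003, -0.003]
contact_force: [-8.9, 1.5, 8.6]
opening: -0.0
clock: 14.6
tool_pos: [0.5709, -0.0966, 0.1399]
eef_rot: [-0.656, 0.755, -0.003, 0.003]
contact_force: [0.0, 0.0, -0.4]
opening: 0.007
scene origin [161 156] k 4
14.65 [ 0.5723 -0.0968  0.1419] xang -97.9725749846412 z [ 0.0113 -0.0013 -0.9999] F [ 0.0729 -1.3047  1.4923] op 0.005121414740300631 q [ 0.0795  0.718   0.0143  1.7911 -0.0158  0.6212 -1.6069]
```

View pics/s9.png

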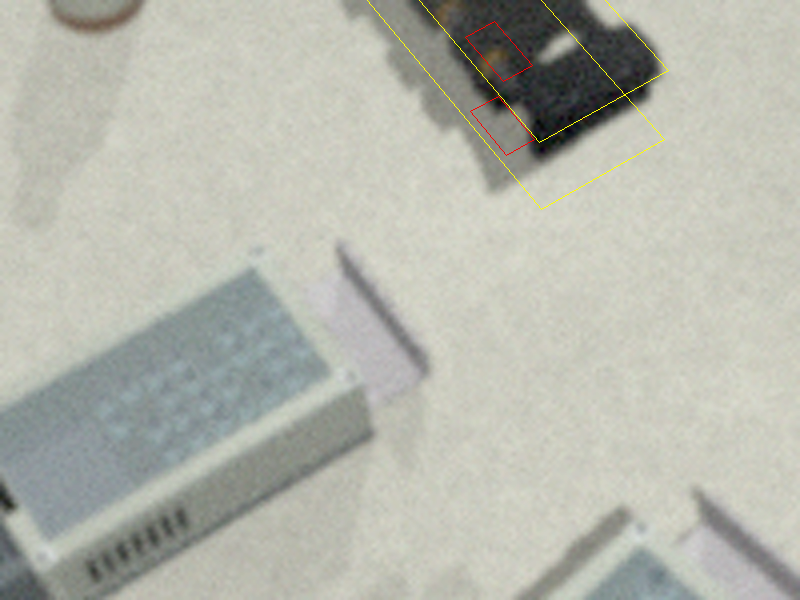

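The small tray is home: the stop was felt, and the lip now sits 40 mm from the housing as it should. The stop position also confirms that x is unbiased. Next, move above the gap behind the large lip.

```bash
python3 -m jog '[[0,0,0,-0.0135,1],[0,0,0,-0.0135,1],[-0.0258,-0.0062,0,0,1],[-0.0258,-0.0062,0,0,1],[-0.0258,-0.0062,0,0,1],[-0.0258,-0.0062,0,0,1],[-0.0258,-0.0062,0,0,1],[-0.0258,-0.0062,0,0,1],[-0.0258,-0.0062,0,0,1],[-0.0258,-0.0062,0,0,1],[-0.0258,-0.0062,0,0,1],[-0.0258,-0.0062,0,0,1],[0,0,0,0,1]]'; python3 st.py; python3 -c "
from h import *
A,B=[ray('scene',(161+u/4,156+v/4),.046)[:2] for u,v in ((340,240),(428,362))]; print('small lip scene est',A,B,(A+B)/2)"
```

```text
clock: 15.95
tool_pos: [0.6226, 0.1702, 0.1358]
eef_rot: [0.72, -0.694, -0.001, -0.003]
contact_force: [0.3, 0.6, -0.9]
opening: 0.004
15.95 [0.6226 0.1702 0.1358] xang -87.85388333872105 z [ 0.0022  0.005  -1.    ] F [ 0.3075  0.573  -0.9118] op 0.003513158235044485 q [-0.3457  0.8042  0.0178  1.5809 -0.0246  0.7531 -1.8488]
small lip scene est [ 0.65053218 -0.15245869] [ 0.66639024 -0.05681611] [ 0.65846121 -0.1046374 ]
```

```bash
python3 -m jog '[[0,0,0,0,1]]'; python3 -c "
from ov import *
ov('scene','s10',center=[.62,.16,.04],half=(100,75),k=4)
ov('top','t10',center=[.62,.16,.04],half=(80,60))"; python3 st.py
```

```text
clock: 16.05
tool_pos: [0.6221, 0.1639, 0.1358]
eef_rot: [0.718, -0.696, 0.0, -0.0]
contact_force: [1.1, -0.7, -0.5]
opening: 0.008
scene origin [251 224] k 4
top origin [189 182] k 5
16.15 [0.622  0.1616 0.136 ] xang -88.34893413709743 z [ 0.0001 -0.0016 -1.    ] F [ 0.0452 -0.1964 -1.2053] op 0.007118975152871554 q [-0.3397  0.8023  0.0241  1.5858 -0.0231  0.7541 -1.8481]
```

View pics/s10.png

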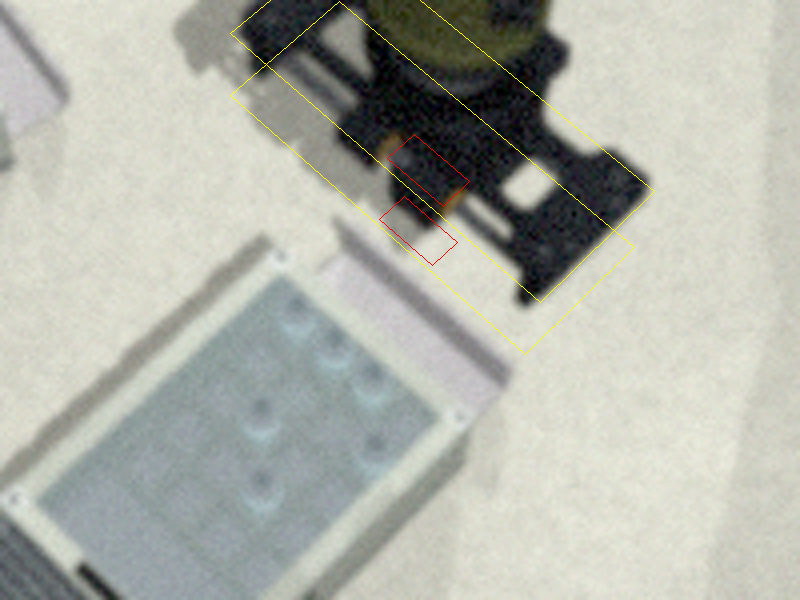

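```bash
python3 -m jog '[[0,-0.006,0.02,0,1],[0,0,0.02,0,1],[0,0,0.02,0,1],[0,0,0.02,0,1],[0,0,0.01,0,1],[0,0,0.01,0,1],[0,0,0,0,1],[0,0,0,0,1]]'; python3 st.py; python3 -c "
from ov import *
ov('scene','s11',center=[.62,.16,.04],half=(80,60),k=5)"
```

```text
clock: 16.95
tool_pos: [0.6283, 0.1635, 0.0367]
eef_rot: [0.718, -0.696, 0.0, -0.0]
contact_force: [0.3, 0.3, 1.3]
opening: 0.003
16.95 [0.6283 0.1635 0.0367] xang -88.2637984042035 z [ 0.001  0.    -1.   ] F [0.3451 0.3129 1.2756] op 0.0025149869511074227 q [-0.3339  0.9473  0.0153  1.6115 -0.0221  0.5819 -1.847 ]
scene origin [271 239] k 5
```

View pics/s11.png

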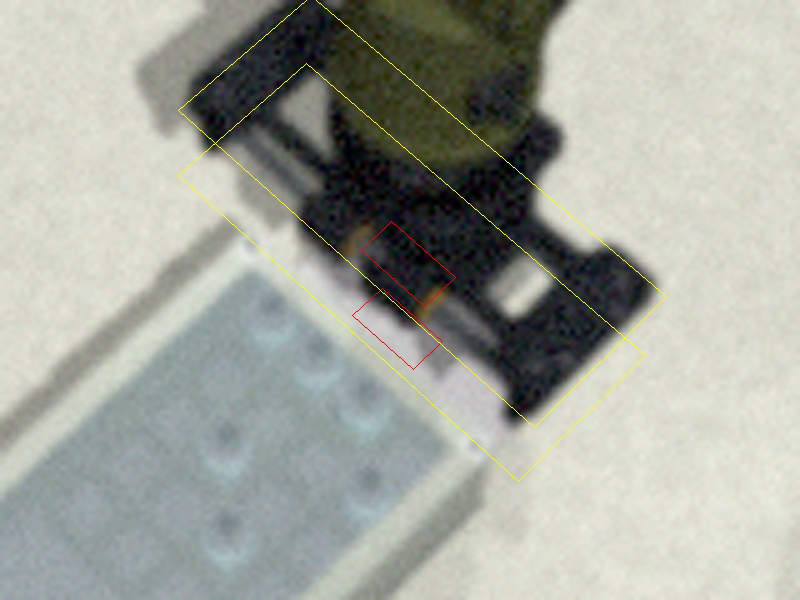

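The fingertips hang over the bare pan strip behind the lip. Lowering on to a true 22 mm.

```bash
python3 -m jog '[[0,0,0.006,0,1],[0,0,0.006,0,1],[0,0,0.006,0,1],[0,0,0.006,0,1]]'; python3 -m jog '[[0,0,0.005,0,1],[0,0,0.005,0,1],[0,0,0.005,0,1],[0,0,0,0,1]]'; python3 st.py
python3 -m jog '[[0,0.003,0,0,1],[0,0.003,0,0,1],[0,0.003,0,0,1],[0,0.003,0,0,1],[0,0.003,0,0,1]]'; python3 st.py
```

```text
clock: 17.4
tool_pos: [0.6276, 0.1638, 0.0116]
eef_rot: [0.718, -0.696, -0.0, 0.0]
contact_force: [-0.1, 0.0, -0.7]
opening: 0.005
clock: 17.8
tool_pos: [0.6272, 0.1637, -0.0037]
eef_rot: [0.718, -0.696, -0.0, 0.001]
contact_force: [0.6, -0.8, -0.1]
opening: 0.007
17.8 [ 0.6272  0.1637 -0.0037] xang -88.23304458792983 z [-0.0013 -0.0004 -1.    ] F [ 0.5653 -0.7805 -0.0582] op 0.00705531168749304 q [-0.333   1.0083  0.0126  1.6166 -0.0216  0.5182 -1.8475]
clock: 18.3
tool_pos: [0.6136, 0.1634, -0.0024]
eef_rot: [0.718, -0.696, 0.001, -0.001]
contact_force: [2.3, -0.9, -1.0]
opening: 0.003
18.3 [ 0.6136  0.1634 -0.0024] xang -88.2366614713739 z [ 0.0021  0.0003 -1.    ] F [ 2.2787 -0.8634 -1.0417] op 0.002680541137664465 q [-0.3401  0.994   0.013   1.6644 -0.0226  0.4812 -1.853 ]
```

Hooked: +2.3 N on the finger. Now drawing out gently.

```bash
python3 -m jog '[[0,0.005,0,0,1],[0,0.006,0,0,1],[0,0.007,0,0,1],[0,0.007,0,0,1],[0,0.007,0,0,1],[0,0.007,0,0,1],[0,0.007,0,0,1],[0,0.007,0,0,1],[0,0.007,0,0,1],[0,0.007,0,0,1]]'; python3 st.py
python3 -c "
from ov import *
ov('scene','s12',center=[.57,.16,.04],half=(100,75),k=4)"
```

```text
clock: 19.3
tool_pos: [0.5453, 0.1611, -0.0028]
eef_rot: [0.718, -0.696, 0.0, 0.0]
contact_force: [3.1, -1.0, 1.7]
opening: 0.008
19.3 [ 0.5453  0.1611 -0.0028] xang -88.24523195354544 z [ 0.     -0.0002 -1.    ] F [ 3.0988 -0.9864  1.7016] op 0.008422804552107045 q [-0.3758  0.9478  0.0125  1.8721 -0.0315  0.3219 -1.8788]
scene origin [268 210] k 4
```

View pics/s12.png

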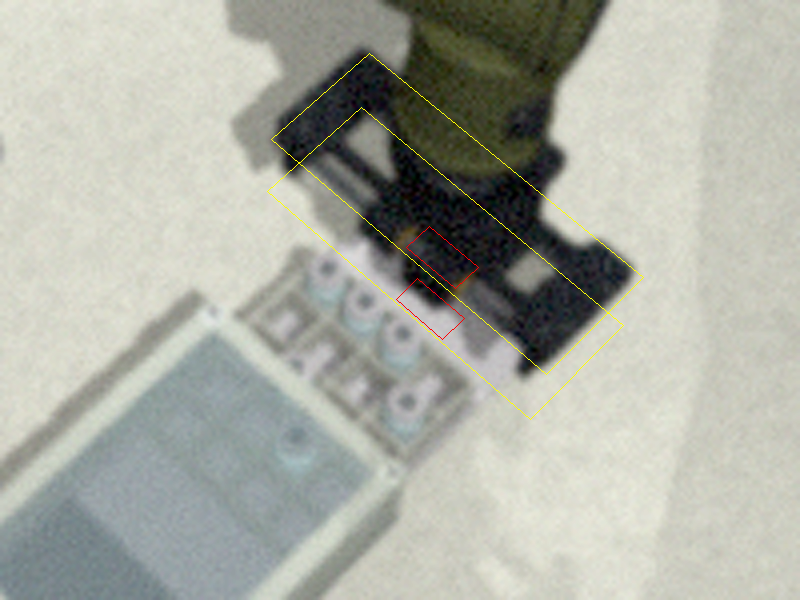

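The tray is coming out and the vials are upright.

```bash
python3 -m jog '[[0,0.006,0,0,1],[0,0.007,0,0,1],[0,0.007,0,0,1],[0,0.007,0,0,1],[0,0.007,0,0,1],[0,0.007,0,0,1],[0,0.006,0,0,1],[0,0.005,0,0,1],[0,0.004,0,0,1]]'; python3 -m jog '[[0,0.003,0,0,1],[0,0.003,0,0,1],[0,0.003,0,0,1]]'; python3 -m jog '[[0,0.003,0,0,1],[0,0,0,0,1]]'; python3 st.py
```

```text
clock: 20.25
tool_pos: [0.4893, 0.1595, -0.0028]
eef_rot: [0.718, -0.696, -0.0, 0.0]
contact_force: [2.9, -0.8, -2.6]
opening: 0.003
clock: 20.55
tool_pos: [0.4809, 0.1592, -0.0028]
eef_rot: [0.718, -0.696, 0.0, -0.0]
contact_force: [3.4, -1.7, -2.0]
opening: 0.002
clock: 20.75
tool_pos: [0.481, 0.1593, -0.0026]
eef_rot: [0.718, -0.696, 0.002, -0.002]
contact_force: [7.5, -2.1, -4.9]
opening: 0.004
20.75 [ 0.481   0.1593 -0.0026] xang -88.29107166853649 z [ 0.0061  0.0009 -1.    ] F [ 7.5418 -2.066  -4.9414] op 0.004478897436791919 q [-0.4186  0.918   0.0112  2.064  -0.0475  0.1538 -1.9059]
```

```bash
python3 -m jog '[[0,0.003,0,0,1],[0,0.002,0,0,1],[0,0,0,0,1]]'; python3 st.py; python3 -c "
from ov import *
ov('scene','s13',center=[.55,.16,.04],half=(100,75),k=4)"
```

```text
clock: 21.05
tool_pos: [0.4813, 0.1593, -0.0024]
eef_rot: [0.717, -0.697, 0.005, -0.006]
contact_force: [14.3, -2.9, -11.4]
opening: 0.004
21.05 [ 0.4813  0.1593 -0.0024] xang -88.39375321382106 z [ 0.0153  0.0024 -0.9999] F [ 14.3004  -2.888  -11.4103] op 0.00430715055730549 q [-0.4214  0.9169  0.0133  2.0728 -0.0487  0.1371 -1.9079]
scene origin [274 204] k 4
```

View pics/s13.png

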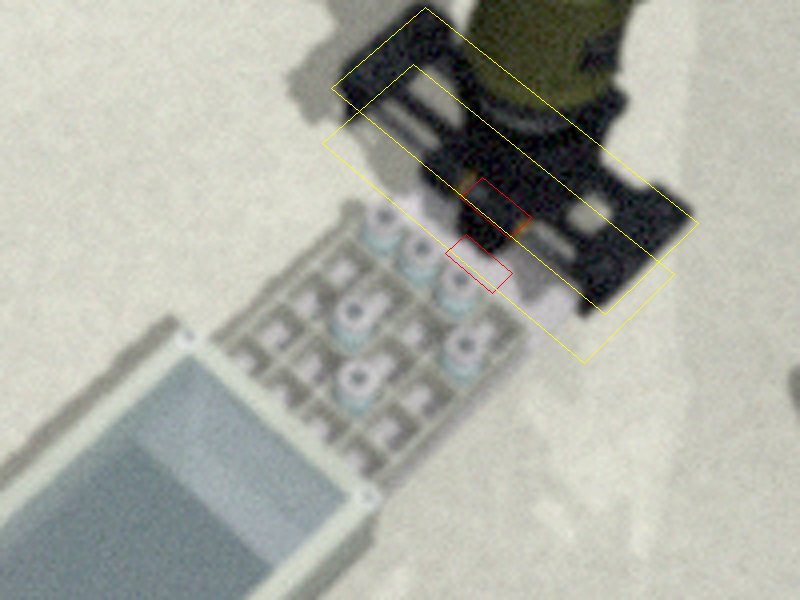

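The stop is reached: 14 N with no further motion, and all five rack rows are out with six vials standing. I'll release the lip, lift away and check.

```bash
python3 -m jog '[[0,-0.006,0,0,1],[0,-0.006,0,0,1],[0,-0.005,0,0,1],[0,0,0,0,1]]'; python3 -m jog '[[0,0,-0.01,0,1],[0,0,-0.02,0,1],[0,0,-0.03,0,1],[0,0,-0.03,0,1],[0,0,-0.03,0,1],[0,0,-0.03,0,1],[0,0,-0.03,0,1],[0.03,0,0,0,1],[0.04,0,0,0,1],[0.04,0,0,0,1],[0.04,0,0,0,1],[0.02,0,0,0,1],[0,0,0,0,1]]'; python3 st.py
python3 - <<'E'
from h import *
for c in("scene","top"):
    im=r.snapshot(c)[:,:,::-1]; cv2.imwrite(f'pics/{c}_end.png',cv2.convertScaleAbs(im,alpha=1.6))
    if c=="scene": cv2.imwrite('pics/s14.png',cv2.convertScaleAbs(cv2.resize(im[180:380,140:400],None,fx=3,fy=3,interpolation=cv2.INTER_CUBIC),alpha=1.8))
E
```

```text
clock: 21.5
tool_pos: [0.4896, 0.1599, -0.0028]
eef_rot: [0.718, -0.696, -0.0, 0.0]
contact_force: [0.3, -0.3, -0.4]
opening: 0.003
clock: 22.8
tool_pos: [0.4939, -0.0142, 0.1777]
eef_rot: [0.716, -0.698, 0.0, 0.001]
contact_force: [-0.4, -0.1, -0.1]
opening: 0.002
22.8 [ 0.4939 -0.0142  0.1777] xang -88.59701590971028 z [-0.0008 -0.002  -1.    ] F [-0.3573 -0.0663 -0.1296] op 0.0015081787930300912 q [-0.0675  0.575   0.0025  1.9973  0.001   0.5702 -1.6125]
```

View pics/s14.png

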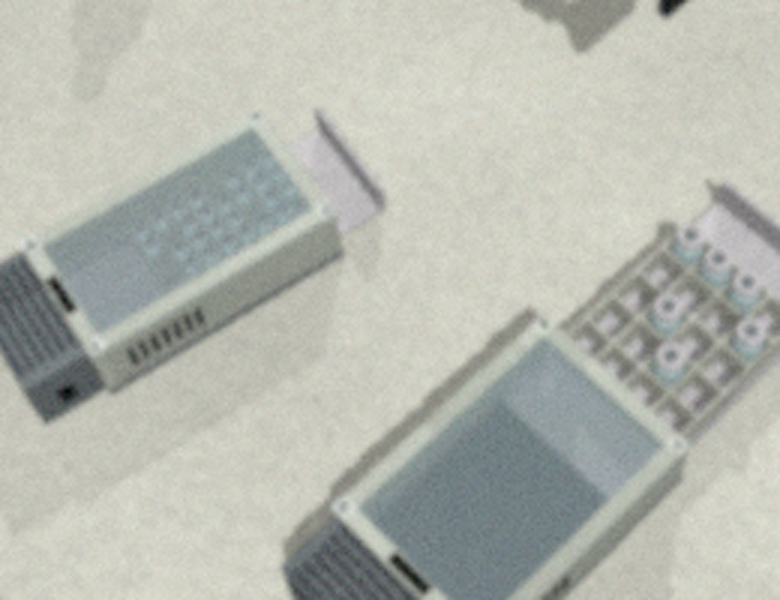

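View pics/top_end.png

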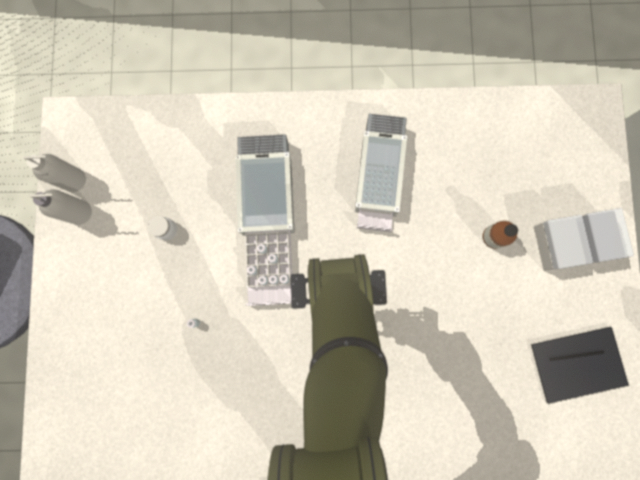

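Both trays look right and the bystanders are at their starting pixels. A quick numeric check of the large tray's travel comes next.

Run:
```python
from h import *
for th in ("large_lip","small_lip"):
    o=r.cut_out(th,"scene")  # newest scene picture
    if not o: print(th,'none'); continue
    new=np.array([ray("scene",p,.04)[:2] for p in quad(o[0]['pixels'])]).mean(0)
    old=np.array([ray("scene",p,.04)[:2] for p in quad(np.load(f"pics/m_scene_{th}.npy"))]).mean(0)
    print(th,o[0]['score'],new,old,np.linalg.norm(new-old))
im=cv2.imread('pics/scene_end.png')[230:310,330:440]; cv2.imwrite('pics/s15.png',cv2.resize(im,None,fx=7,fy=7,interpolation=cv2.INTER_CUBIC))
```

```text
large_lip 0.77 [0.47297763 0.16371783] [0.61119175 0.1689115 ] 0.1383116633534641
small_lip 0.73 [ 0.6599925  -0.11025686] [ 0.57585124 -0.09724811] 0.08514094484230367
```

View pics/s15.png

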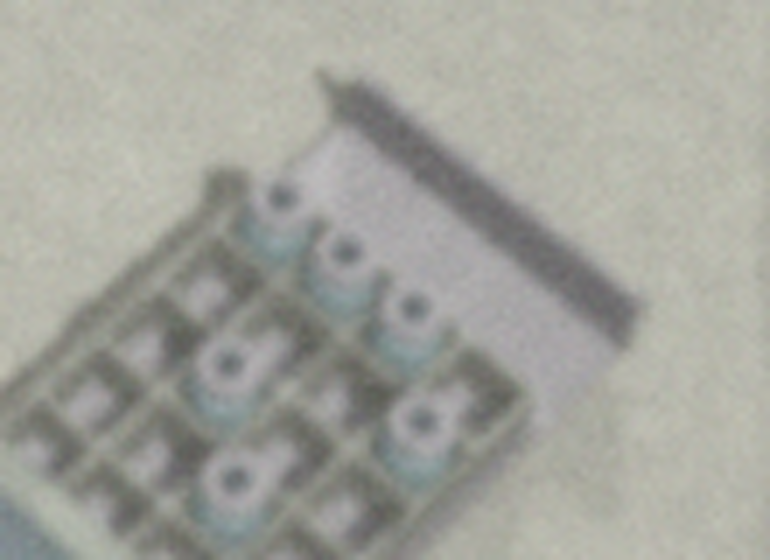

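The large tray measures 138 mm of travel with its hard stop felt, and six vials stand in their cells. Handing in.

```bash
python3 -c "
from plant import r
print(r.get_state()['clock']); r.finish_job()"
```

```text
23.0
the job is handed in; nothing more can be done
```

Both trays are where you asked, and I handed the job in at 23.0 s; it reported no verdict.

- **Small tray:** I pushed it home with shut fingers on the outside of its lip until the stop was felt (about 9 N with no further motion). The camera shows it moved about 85 mm. Its lip stands about 40 mm in front of the housing, which is the home position.
- **Large tray:** I hooked the shut fingertips behind the lip and drew it out until the end stop was felt (14 N with no further motion). The camera measures 138 mm of travel.
- **Last checks:** The six large vials stand upright in their cells. The bottle, jar and spare vial look unmoved in the top view, judged by eye. The arm is clear of everything, and no lip was pinched.

**Height reading off:** The reported tool height read 25 mm too low, and a touch on the bench put its surface at about -25 mm. Because of that, my first push passed just over the small lip, with no contact force and no visible change in the tray. The touch itself reached 72 N on the wrist, under the 120 N limit. I corrected for the offset in all later moves.

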